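Make up two brow-class kits

TASK

Make up the two student kits from the stock in the middle of the table. In the long tray, stand the squat jar in the large compartment, the upright carton in the middle one and the taller dropper bottle in the small one; in the short tray, stand the steel cup in the large compartment and the pump bottle in the small one. Everything stands upright, flat on its compartment's floor, and the shorter dropper bottle and the low square box are left where they are.

Things in the scene. Friction and masses are not known exactly. Their poses are not given: they have to be found in the camera images.
- tray_long: Long low tray of grey plastic, fixed, three compartments in a row. Outside 234 mm (its x) by 88 mm; walls and ribs 4 mm thick, tops 10 mm above the table, floor 4 mm above it. Origin: centre of the underside; x runs from the largest compartment to the smallest; yaw within 0.35 rad. Compartments (76 mm wide): large, 84 mm long, centre x -71 mm; middle, 72 mm long, centre x +11 mm; small, 62 mm long, centre x +82 mm.
- tray_short: Short low tray of grey plastic, fixed, two compartments in a row. Outside 158 mm (its x) by 88 mm; walls and ribs 4 mm thick, tops 10 mm above the table, floor 4 mm above it. Origin: centre of the underside; x runs from the largest compartment to the smallest; yaw within 0.35 rad. Compartments (76 mm wide): large, 84 mm long, centre x -33 mm; small, 62 mm long, centre x +44 mm.
- jar_mid (a point): Squat round jar of white plastic with a wide steel lid, 50 mm in diameter, 56 mm high, standing on the table. The origin is its centre, half-way up; z points up.
- carton_mid (a point): Small upright cardboard carton with a paper band, 46 mm (its x) by 34 mm (its y), 62 mm high, standing on the table, yaw within 0.5 rad. The origin is its centre, half-way up; z points up.
- tall_bottle_mid (a point): The taller of two white dropper bottles with black caps: 32 mm in diameter up to 56 mm height, then a shoulder and a 20 mm cap, 80 mm high in all, upright. The origin is its centre, half-way up; z points up.
- cup_mid (a point): Open stainless steel rinse cup without handle, 44 mm in diameter at the foot, 46 mm at the rim, wall 3 mm, 58 mm high, upright. The origin is its centre, half-way up; z points up.
- pump_mid (a point): White foam bottle with a white pump head: 36 mm in diameter up to 56 mm height, then a shoulder, thin neck and a flat 26 by 14 mm head that stays within the body's outline, 80 mm high in all, upright. The origin is its centre, half-way up; z points up.
- short_bottle_mid (a point): The shorter of the two white dropper bottles with black caps, 32 mm in diameter, 56 mm high; it is not wanted and stays where it stands. The origin is its centre, half-way up; z points up.
- low_box_mid (a point): Low square cardboard box, 58 by 58 mm, 36 mm high; it is not wanted and stays where it stands. The origin is its centre, half-way up; z points up.
There are look-alikes about, which are no part of the job. Leave any blue look-alike of the part that bears cup_mid alone.

How it is judged (in metres and radians):
At the end, for the whole second after the job is handed in: Each of the five things stands in the compartment named in the goal: centre at least 10 mm inside its walls, seated on the floor within 4 mm, upright within 0.08 rad, released, at rest. Short bottle and low box: upright within 0.15 rad, moved under 30 mm (x of jar_mid in the frame of tray_long between -0.103 and -0.039 m and y of jar_mid in the frame of tray_long between -0.028 and 0.028 m and z of jar_mid in the frame of tray_long between 0.028 and 0.036 m and angle between each of jar_mid, carton_mid, tall_bottle_mid, cup_mid, pump_mid's own z axis and vertical below 0.08 rad and linear speed of each of jar, carton, tall_bottle, cup, pump below 0.02 m/s and angular speed of each of jar, carton, tall_bottle, cup, pump below 0.2 rad/s and x of carton_mid in the frame of tray_long between -0.015 and 0.037 m and y of carton_mid in the frame of tray_long between -0.028 and 0.028 m and z of carton_mid in the frame of tray_long between 0.031 and 0.039 m and x of tall_bottle_mid in the frame of tray_long between 0.061 and 0.103 m and y of tall_bottle_mid in the frame of tray_long between -0.028 and 0.028 m and z of tall_bottle_mid in the frame of tray_long between 0.04 and 0.048 m and x of cup_mid in the frame of tray_short between -0.065 and -0.001 m and y of cup_mid in the frame of tray_short between -0.028 and 0.028 m and z of cup_mid in the frame of tray_short between 0.029 and 0.037 m and x of pump_mid in the frame of tray_short between 0.023 and 0.065 m and y of pump_mid in the frame of tray_short between -0.028 and 0.028 m and z of pump_mid in the frame of tray_short between 0.04 and 0.048 m and distance of each of short_bottle_mid, low_box_mid from where it was at the start of the episode below 0.03 m and angle between each of short_bottle_mid, low_box_mid's own z axis and vertical below 0.15 rad); the robot touches nothing.
It also fails if it takes over 115 s, if anything falls off the work surface, if the arm or the gripper's body presses on something with over 40 N, if the wrist force passes 120 N, or if a joint passes its speed limit or range.

ROBOT

A 6-joint arm with a two-finger parallel gripper is mounted at the origin on the work surface. World frame = base frame: x ahead of the robot, y to its left, z up, the work surface at z = 0. Lengths are in m, angles in degrees, forces in N, time in s.
With the tool pointing down it reaches from about 0.275 to 0.85 m from the base axis. Payload 5.2 kg.
Tool frame: the origin (TCP) lies midway between the tips of the shut fingers; the grasp point (between the pads) lies 19 mm behind it; z points along the fingers, y is the line along which they close (so a half turn about z gives the same grasp; the last joint's range is limited). The gripper opens to 85 mm and grips with 20 to 120 N. Pads are 22 mm wide; open, the fingers measure 114 mm over their backs; the gripper's body (76 mm by 85 mm) begins 54 mm behind the grasp point. The pads swing forward as they close: fully open they stand 13 mm farther back than shut.
Start: joints at [53.354, 14.817, 87.949, -0, 77.235, -11.62], TCP at [0.233, 0.498, 0.231] pointing down, gripper open.
Joint ranges: [-179.93, 179.93], [-52.35, 119.4], [10.71, 147.94], [-69.91, 249.91], [12.55, 155.21], [-178.61, 178.61]. Speed limits (degrees/s): [147.25, 147.25, 180, 180, 180, 180].

INTERFACE

Orientations are given as [roll, pitch, yaw] about the fixed x, y, z axes, in that order (R = Rz(yaw) Ry(pitch) Rx(roll)).
In Python, from station import r, optics gives the robot as it stands. The module is installed in compiled form; this text tells all that it offers.
- The arm moves only by the shell command python3 -m inch 'ROWS' [OPENING] [FORCE]. ROWS is JSON, a list of rows, each an object with "linear": the shift along the tool's x, y, z in mm, a list of three; "angular": the turn, a rotation vector about the tool's x, y, z in degrees, a list of three. In form: [{"linear": [x, y, z], "angular": [rx, ry, rz]}, ...]. A call has 1 to 20 rows; each row shifts and turns the commanded pose from where the row before left it, along the tool's axes as they then stand; what a row does not reach is not made up. A row lasts 1/10 s, in which the tool goes at most 50 mm and 8.59 degrees, less where a joint would pass 70% of its speed; a pose out of reach is approached as far as the arm can. A call with a gripper value outside its range is refused whole. OPENING is the closure, from 0 (fully open) to 1 (shut), set as the call begins (- or left out, the last holds). The fingers move at their own pace and stop on an object; FORCE is the grip in N (left out, the last holds). Time passes only in rows, so rows that do not move let the fingers close. It gives the time, the measured TCP pose, the force, the opening and the grip force at its end, in the units of the state.
- r.state(): the state, without advancing time (a new reading comes with each control period).
- optics.grab_frame(name): name is "scene" or "top" or "wrist"; returns a dict with "frame" (480x640x3 uint8, blue, green, red), "K" (3x3 intrinsics, pixels), "rvec" (rotation vector, rad) and "tvec" (3), from world to camera coordinates, as OpenCV has them. Camera axes: x right, y down, z forward; pixel columns grow to the right and rows downward; lengths in m; the calibration is good to about 2 mm. A picture is of the moment at which its call begins. There is no depth.
- r.job_done(): hands the job in; it is judged then, once.
The state is a dict: "t": time; "qpos": joint angles; "joint_velocities": joint speeds; "joint_torque": joint torques, N m; "ee_pos": TCP position; "eef_rot": TCP orientation; "ft_force": force on the tool from outside, world axes, zero at the start; "wrist_torque": the same for the moment, N m; "width": finger opening in m; "finger_force": force on a finger pad.
Only numpy, scipy, OpenCV 4.12 (cv2) and the standard library are available. Lean on these libraries where they do the work, as an engineer would, in place of code of your own. Each camera call takes 0.05 s, during which the arm holds its last target. There are 200 camera calls.

## Working session

There is one attempt and no reset: what is moved stays moved. The work goes in short steps, Python scripts to look and compute and a shell command to move; the robot and the scene stay as the last step left them, time stands still between calls to the robot, and variables do not carry over. Pictures are saved under pics/ and viewed, at most 14 in all, crops included, and the job is handed in when it is done.

```bash
mkdir -p pics
cat > h.py <<'E'
import numpy as np, cv2
from station import r, optics
def grab(n,save=None):
    d=optics.grab_frame(n)
    if save: cv2.imwrite(save,d["frame"])
    return d
def ray(d,uv):
    K=np.array(d["K"],float);R=cv2.Rodrigues(np.array(d["rvec"],float))[0];t=np.array(d["tvec"],float).ravel()
    o=-R.T@t; v=R.T@np.linalg.inv(K)@np.array([uv[0],uv[1],1.0]); return o,v/np.linalg.norm(v)
def onplane(d,uv,z):
    o,v=ray(d,uv); return o+v*(z-o[2])/v[2]
def cross(d1,u1,d2,u2):
    o1,v1=ray(d1,u1);o2,v2=ray(d2,u2)
    s=np.linalg.lstsq(np.c_[v1,-v2],o2-o1,rcond=None)[0]
    a=o1+s[0]*v1;b=o2+s[1]*v2
    return (a+b)/2,np.linalg.norm(a-b)
def proj(d,p):
    return cv2.projectPoints(np.array(p,float).reshape(-1,3),np.array(d["rvec"],float),np.array(d["tvec"],float),np.array(d["K"],float),None)[0].reshape(-1,2)
E
python3 - <<'E'
from h import *
np.set_printoptions(precision=3,suppress=True)
for n in("scene","top"):
    d=grab(n,f"pics/{n}0.png"); o,v=ray(d,(320,240)); print(n,o,v,d["K"][0][0])
s=r.state(); print(s)
E
```

```text
scene [ 0.963 -0.185  0.875] [-0.463  0.191 -0.866] 514.3131870101643
top [ 0.391 -0.021  0.84 ] [ 0.156  0.054 -0.986] 474.0243239808581
{'t': 0.1, 'qpos': array([ 53.354,  14.855,  88.005,   0.   ,  77.235, -11.619]), 'joint_velocities': array([ 0.073, -0.129, -0.064,  0.039, -0.101, -0.029]), 'joint_torque': array([  0.003, -44.697, -29.125,  -0.   ,   0.006,  -0.   ]), 'ee_pos': array([0.232, 0.498, 0.231]), 'eef_rot': array([-179.907,   -0.019,  154.974]), 'ft_force': array([ 0.361, -0.482, -0.436]), 'wrist_torque': array([-0.02 ,  0.001, -0.001]), 'finger_force': 0.0, 'width': 0.08502528848726616}
```

View pics/scene0.png

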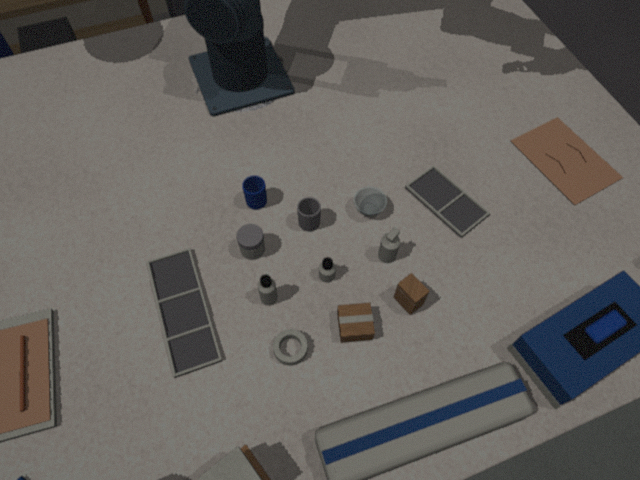

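View pics/top0.png

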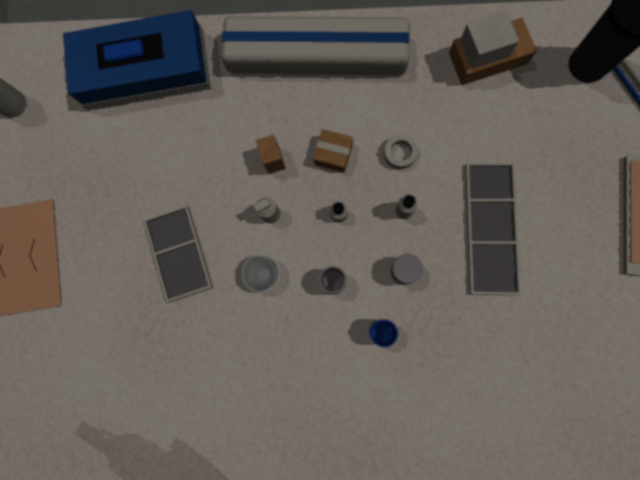

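The scene view shows the long tray at (185,312), short tray (447,200), jar (251,241), steel cup (309,214), blue cup (255,192), droppers (267,289) and (327,268), pump (389,246), boxes (356,322) and (411,293). Look-alikes:
- cup: blue cup (255,192) and glass dish (371,202)
- tall dropper: the other dropper
- carton: the other box
- jar: ring (290,346)

I'll check the choices in a close crop.

Run:
```python
import cv2,numpy as np
a=cv2.imread("pics/top0.png")[125:325,230:430]; b=cv2.imread("pics/scene0.png")[165:365,230:430]
c=np.hstack([cv2.resize(x,None,fx=2,fy=2,interpolation=cv2.INTER_CUBIC) for x in(a,b)])
c=cv2.convertScaleAbs(c,alpha=1.6,beta=0); cv2.imwrite("pics/crop1.png",c)
```

```text
(no output)
```

View pics/crop1.png

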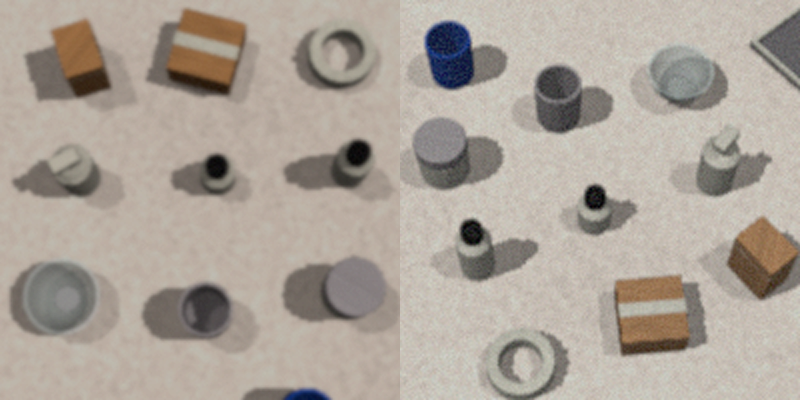

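The crop separates the candidates:
- **Carton:** the tall plain box at top-view (269,149). The banded square at (333,150) is the low box.
- **Tall dropper:** the right one at (407,203), which casts the longer shadow.
- **Cup:** the grey one at (332,280).

Next I'll measure from both views.

Run:
```python
from h import *
np.set_printoptions(precision=4,suppress=True)
T=grab("top");S=grab("scene")
P=dict(jar=((407,268),(250.5,235.5)),cup=((332.5,279.5),(309,208)),tall=((409,201.5),(265.5,281)),short=((338.5,208),(327.5,263)),pump=((263,206.5),(393.5,233.5)),carton=((269,149),(411.5,285.5)))
for k,(a,b) in P.items():
    p,e=cross(T,a,S,b); print(k,p,"gap %.4f"%e)
def comps(d,boxes):
    g=cv2.GaussianBlur(cv2.cvtColor(d["frame"],cv2.COLOR_BGR2GRAY),(3,3),0); out=[]
    for (x0,y0,x1,y1) in boxes:
        m=np.zeros_like(g); m[y0:y1,x0:x1]=(g[y0:y1,x0:x1]<75)*255
        cs=[c for c in cv2.findContours(m,cv2.RETR_EXTERNAL,cv2.CHAIN_APPROX_NONE)[0] if cv2.contourArea(c)>400]
        for c in sorted(cs,key=cv2.contourArea):
            M=cv2.moments(c); out.append((np.array([M['m10'],M['m01']])/M['m00'],cv2.contourArea(c),cv2.boxPoints(cv2.minAreaRect(c))))
    return out
for nm,bt,bs in(("long",(455,155,525,300),(140,240,225,380)),("short",(140,200,215,305),(400,160,495,240))):
    A=comps(T,[bt]);B=comps(S,[bs]); print(nm,[(x[0],x[1]) for x in A],[(x[0],x[1]) for x in B])
    for x in A: print("  plane z=.006",onplane(T,x[0],.006))
    key=(lambda x:x[0][1])
    for x,y in zip(sorted(A,key=key),sorted(B,key=key,reverse=True)): print("  cross",*cross(T,x[0],S,y[0]))
```

```text
jar [ 0.4662 -0.1203  0.052 ] gap 0.0015
cup [0.4489 0.0031 0.052 ] gap 0.0009
tall [ 0.5742 -0.1254  0.0711] gap 0.0008
short [ 0.5708 -0.0085  0.0497] gap 0.0015
pump [0.5709 0.1183 0.0753] gap 0.0050
carton [0.6728 0.1078 0.066 ] gap 0.0003
long [(array([490.9929, 181.45  ]), 1382.0), (array([492.7978, 220.5598]), 1657.0), (array([494.8685, 267.4006]), 2018.0)] [(array([192.0713, 349.2576]), 1386.0), (array([182.6971, 313.2352]), 1448.0), (array([172.7843, 274.7542]), 1497.0)]
  plane z=.006 [ 0.6229 -0.2812  0.006 ]
  plane z=.006 [ 0.5519 -0.28    0.006 ]
  plane z=.006 [ 0.4691 -0.2783  0.006 ]
  cross [ 0.6218 -0.28    0.01  ] 8.579692859738612e-05
  cross [ 0.5511 -0.2787  0.0103] 5.0883217422907166e-05
  cross [ 0.4688 -0.2772  0.0093] 0.00025661733568769785
short [(array([169.5545, 229.683 ]), 1262.0), (array([181.2209, 269.8602]), 1825.5)] [(array([462.6631, 212.5346]), 848.0), (array([434.9791, 188.5852]), 1066.5)]
  plane z=.006 [0.547  0.2991 0.006 ]
  plane z=.006 [0.4733 0.2751 0.006 ]
  cross [0.5461 0.2972 0.0103] 0.0005078870879790837
  cross [0.4729 0.2735 0.0096] 0.0004782696505521809
```

The first measurement is good, with heights agreeing with the text to within 4–9 mm. The long tray's x axis is about world +x, and the short tray's yaw is about 18°. I'll turn the tool to yaw 180 so the fingers close along y, then go above the pump.

```bash
python3 -m inch '[{"linear":[0,0,0],"angular":[0,0,-8]},{"linear":[0,0,0],"angular":[0,0,-8]},{"linear":[0,0,0],"angular":[0,0,-8]},{"linear":[-12,-14,0],"angular":[0,0,-1]},{"linear":[-24,-27,0],"angular":[0,0,0]},{"linear":[-24,-27,0],"angular":[0,0,0]},{"linear":[-24,-27,0],"angular":[0,0,0]},{"linear":[-24,-27,0],"angular":[0,0,0]},{"linear":[-24,-27,0],"angular":[0,0,0]},{"linear":[-24,-27,0],"angular":[0,0,0]},{"linear":[-24,-27,0],"angular":[0,0,0]},{"linear":[-24,-27,0],"angular":[0,0,0]},{"linear":[-24,-27,0],"angular":[0,0,0]},{"linear":[-24,-27,0],"angular":[0,0,0]},{"linear":[-24,-27,0],"angular":[0,0,0]},{"linear":[-24,-27,0],"angular":[0,0,0]},{"linear":[-24,-27,0],"angular":[0,0,0]},{"linear":[-12,-14,0],"angular":[0,0,0]},{"linear":[0,0,0],"angular":[0,0,0]}]' 0
python3 - <<'E'
from h import *
np.set_printoptions(precision=4,suppress=True)
W=grab("wrist","pics/w1.png"); s=r.state(); print(s["t"],s["ee_pos"],s["eef_rot"],s["qpos"],ray(W,(320,240)))
P=dict(cup=(.449,.003,.058),short=(.571,-.0085,.056),pump=(.571,.118,.08),carton=(.673,.108,.062),tray_s=(.546,.298,.004),tray_l=(.473,.274,.004))
for k,p in P.items(): print(k,proj(W,p))
E
```

```text
t: 2.1
ee_pos: [0.5694, 0.1172, 0.2307]
eef_rot: [-180.0, -0.0, 179.8]
ft_force: [-0.6, 0.8, -0.4]
width: 0.0853
finger_force: 0.0
2.15 [0.5682 0.1186 0.2307] [179.9722  -0.0822 179.8692] [  0.7654  18.0141  83.6386   0.0296  78.429  -89.1097] (array([0.4954, 0.1179, 0.3734]), array([ 0.2932,  0.0062, -0.956 ]))
cup [[173.6923  69.6254]]
short [[177.8442 217.5082]]
pump [[317.7837 223.7022]]
carton [[307.7639 321.0269]]
tray_s [[493.8825 180.834 ]]
tray_l [[479.4492 104.8135]]
```

View pics/w1.png

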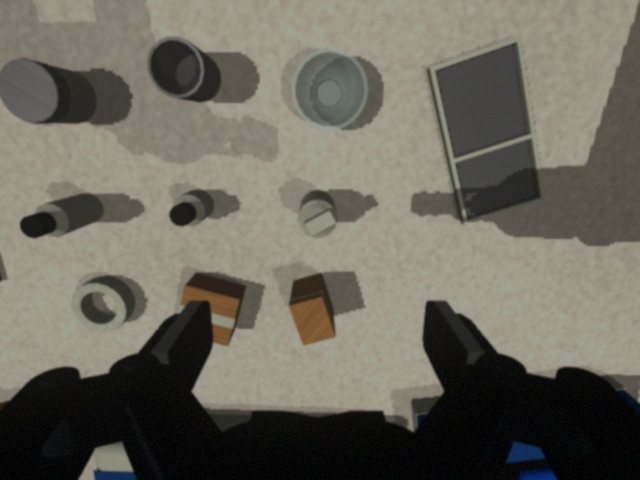

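The wrist view agrees with the prediction: pump head (319,221), cup rim (177,68), carton top centred at (313,319) with corners (291,307), (323,291), (335,333) and (305,344). I'll refine positions from this view.

Run:
```python
from h import *
np.set_printoptions(precision=4,suppress=True)
W=grab("wrist"); S=grab("scene")
print("pump",onplane(W,(319,221),.078)," shoulder",onplane(W,(318,216),.058)); print("cup",onplane(W,(177,68),.056)); print("short",onplane(W,(183,214),.054))
q=np.array([onplane(W,u,.063) for u in((291,307),(323,291),(335,333),(305,344))]); print("carton",q.mean(0))
for i in range(4):
    e=q[(i+1)%4]-q[i]; print(np.linalg.norm(e),np.degrees(np.arctan2(e[1],e[0])))
print("cross",cross(W,(319,221),S,(393.5,233.5)),cross(W,(177,68),S,(309,208)),cross(W,(313.5,319),S,(411.5,285.5)))
```

```text
pump [0.5679 0.1206 0.078 ]  shoulder [0.5682 0.1198 0.058 ]
cup [0.4463 0.0065 0.056 ]
short [ 0.567  -0.0027  0.054 ]
carton [0.6691 0.1153 0.063 ]
0.03473528130389479 118.5653218767614
0.046398314003373686 14.775835382056597
0.031904603723258596 -67.44536348512477
0.042490309801860096 -162.36005788678173
cross (array([0.5696, 0.1212, 0.0726]), np.float64(0.0014183545911451072)) (array([0.4457, 0.0041, 0.0478]), np.float64(0.0015050844946457465)) (array([0.6706, 0.113 , 0.0579]), np.float64(0.004894918123391245))
```

```bash
python3 -m inch '[{"linear":[0,0,20],"angular":[0,0,0]},{"linear":[0,0,40],"angular":[0,0,0]},{"linear":[0,0,40],"angular":[0,0,0]},{"linear":[0,0,40],"angular":[0,0,0]},{"linear":[0,0,30],"angular":[0,0,0]},{"linear":[0,0,20],"angular":[0,0,0]},{"linear":[0,0,15],"angular":[0,0,0]},{"linear":[0,0,8],"angular":[0,0,0]},{"linear":[0,0,0],"angular":[0,0,0]},{"linear":[0,0,0],"angular":[0,0,0]}]' 0 && python3 -m inch '[{"linear":[0,0,0],"angular":[0,0,0]},{"linear":[0,0,0],"angular":[0,0,0]},{"linear":[0,0,0],"angular":[0,0,0]},{"linear":[0,0,0],"angular":[0,0,0]},{"linear":[0,0,0],"angular":[0,0,0]},{"linear":[0,0,0],"angular":[0,0,0]},{"linear":[0,0,0],"angular":[0,0,0]},{"linear":[0,0,0],"angular":[0,0,0]}]' 1 40
```

```text
t: 3.25
ee_pos: [0.5684, 0.1197, 0.0191]
eef_rot: [180.0, 0.1, -180.0]
ft_force: [-0.6, 0.4, -0.1]
width: 0.0851
finger_force: 0.0
t: 4.05
ee_pos: [0.5688, 0.1189, 0.019]
eef_rot: [-180.0, 0.1, 180.0]
ft_force: [-1.0, 0.1, 6.2]
width: 0.0351
finger_force: 40.2
```

```bash
python3 -m inch '[{"linear":[0,0,-8],"angular":[0,0,0]},{"linear":[0,0,-20],"angular":[0,0,0]},{"linear":[0,0,-30],"angular":[0,0,0]},{"linear":[0,0,-22],"angular":[0,0,0]},{"linear":[1,8,0],"angular":[0,0,0]},{"linear":[2,18,0],"angular":[0,0,0]},{"linear":[3,25,0],"angular":[0,0,0]},{"linear":[3,25,0],"angular":[0,0,0]},{"linear":[3,25,0],"angular":[0,0,0]},{"linear":[3,25,0],"angular":[0,0,0]},{"linear":[3,25,0],"angular":[0,0,0]},{"linear":[2,18,0],"angular":[0,0,0]},{"linear":[2,10,0],"angular":[0,0,0]},{"linear":[0,0,0],"angular":[0,0,0]},{"linear":[0,0,0],"angular":[0,0,0]}]' && python3 -m inch '[{"linear":[0,0,15],"angular":[0,0,0]},{"linear":[0,0,25],"angular":[0,0,0]},{"linear":[0,0,15],"angular":[0,0,0]},{"linear":[0,0,0],"angular":[0,0,0]},{"linear":[0,0,0],"angular":[0,0,0]}]'
python3 - <<'E'
from h import *
W=grab("wrist","pics/w2.png")
E
```

```text
t: 5.55
ee_pos: [0.5462, 0.2975, 0.098]
eef_rot: [-180.0, -0.0, 180.0]
ft_force: [-0.5, 0.1, -0.9]
width: 0.035
finger_force: 40.0
t: 6.05
ee_pos: [0.5467, 0.2971, 0.0435]
eef_rot: [-180.0, -0.0, 179.9]
ft_force: [-0.6, -0.1, 0.4]
width: 0.0352
finger_force: 40.0
```

View pics/w2.png

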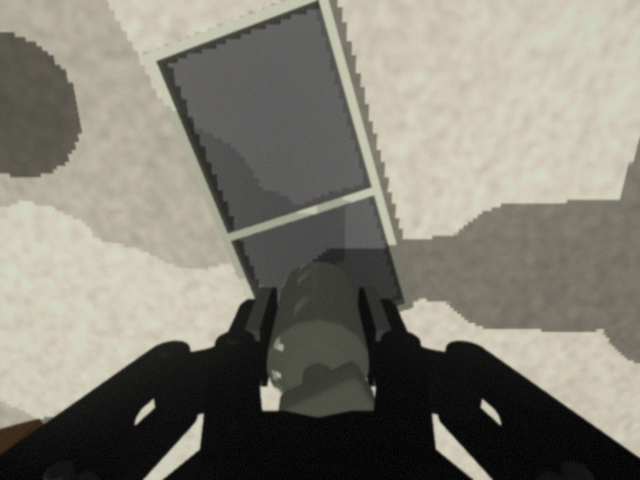

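The wrist view shows the pump upright over the small compartment, its foot near (318,268) with the rib at (300,213). Lowering it now.

```bash
python3 -m inch '[{"linear":[0,0,8],"angular":[0,0,0]},{"linear":[0,0,6],"angular":[0,0,0]},{"linear":[0,0,3],"angular":[0,0,0]},{"linear":[0,0,2],"angular":[0,0,0]},{"linear":[0,0,1],"angular":[0,0,0]},{"linear":[0,0,0],"angular":[0,0,0]},{"linear":[0,0,0],"angular":[0,0,0]}]' && python3 -m inch '[{"linear":[0,0,0],"angular":[0,0,0]},{"linear":[0,0,0],"angular":[0,0,0]},{"linear":[0,0,0],"angular":[0,0,0]},{"linear":[0,0,0],"angular":[0,0,0]},{"linear":[0,0,0],"angular":[0,0,0]},{"linear":[0,0,0],"angular":[0,0,0]},{"linear":[0,0,-10],"angular":[0,0,0]},{"linear":[0,0,-20],"angular":[0,0,0]},{"linear":[0,0,-40],"angular":[0,0,0]},{"linear":[0,0,-40],"angular":[0,0,0]},{"linear":[0,0,-30],"angular":[0,0,0]},{"linear":[0,0,-10],"angular":[0,0,0]},{"linear":[0,0,0],"angular":[0,0,0]}]' 0
```

```text
t: 6.8
ee_pos: [0.5465, 0.2981, 0.0235]
eef_rot: [180.0, 0.0, 180.0]
ft_force: [0.0, 1.2, -0.5]
width: 0.0346
finger_force: 40.1
t: 8.1
ee_pos: [0.5473, 0.2984, 0.1756]
eef_rot: [179.9, 0.2, 180.0]
ft_force: [0.1, -0.3, -0.8]
width: 0.0855
finger_force: 0.0
```

```bash
python3 -m inch '[{"linear":[4,-12,0],"angular":[0,0,0]},{"linear":[9,-26,0],"angular":[0,0,0]},{"linear":[9,-26,0],"angular":[0,0,0]},{"linear":[9,-26,0],"angular":[0,0,0]},{"linear":[9,-26,0],"angular":[0,0,0]},{"linear":[9,-26,0],"angular":[0,0,0]},{"linear":[9,-26,0],"angular":[0,0,0]},{"linear":[9,-26,0],"angular":[0,0,0]},{"linear":[9,-26,0],"angular":[0,0,0]},{"linear":[9,-26,0],"angular":[0,0,0]},{"linear":[9,-26,0],"angular":[0,0,0]},{"linear":[4,-14,0],"angular":[0,0,0]},{"linear":[2,-8,0],"angular":[0,0,0]},{"linear":[0,0,0],"angular":[0,0,0]},{"linear":[0,0,0],"angular":[0,0,0]}]'
python3 - <<'E'
from h import *
W=grab("wrist","pics/w3.png");T=grab("top")
s=r.state(); print(s["ee_pos"],proj(W,[(.447,.0045,.058),(.447,.0045,0)]))
t=T["frame"]; cv2.imwrite("pics/w3.png",np.hstack([cv2.resize(W["frame"],(400,300)),cv2.resize(t[190:310,130:290],(400,300))]))
E
```

```text
t: 9.6
ee_pos: [0.4457, 0.0044, 0.1726]
eef_rot: [180.0, -0.1, 179.9]
ft_force: [-0.4, 0.0, -0.4]
width: 0.0855
finger_force: 0.0
[0.44609171 0.00468719 0.17295746] [[316.73469563 235.52517393]
 [316.78890358 217.41475792]]
```

View pics/w3.png

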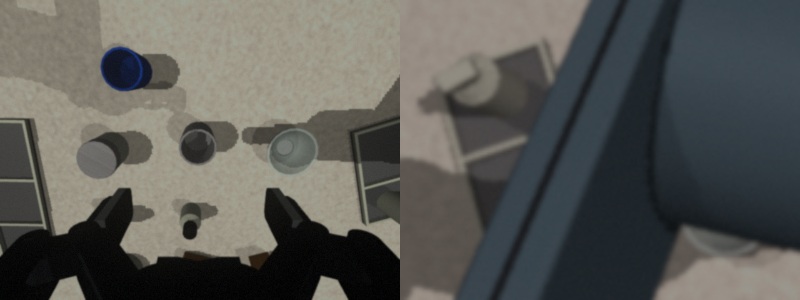

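The cup rim is at (317,235), exactly as predicted. The pump stands in its compartment in the top crop. Next I'll grasp the cup.

```bash
python3 -m inch '[{"linear":[0,0,15],"angular":[0,0,0]},{"linear":[0,0,35],"angular":[0,0,0]},{"linear":[0,0,40],"angular":[0,0,0]},{"linear":[0,0,30],"angular":[0,0,0]},{"linear":[0,0,20],"angular":[0,0,0]},{"linear":[0,0,10],"angular":[0,0,0]},{"linear":[0,0,5],"angular":[0,0,0]},{"linear":[0,0,0],"angular":[0,0,0]},{"linear":[0,0,0],"angular":[0,0,0]}]' 0 && python3 -m inch '[{"linear":[0,0,0],"angular":[0,0,0]},{"linear":[0,0,0],"angular":[0,0,0]},{"linear":[0,0,0],"angular":[0,0,0]},{"linear":[0,0,0],"angular":[0,0,0]},{"linear":[0,0,0],"angular":[0,0,0]},{"linear":[0,0,0],"angular":[0,0,0]},{"linear":[0,0,0],"angular":[0,0,0]}]' 1 40
python3 - <<'E'
from h import *
W=grab("wrist"); print(onplane(W,(155,256),.054))
E
```

```text
t: 10.6
ee_pos: [0.447, 0.004, 0.0191]
eef_rot: [-180.0, 0.1, 180.0]
ft_force: [0.0, -0.1, -0.6]
width: 0.0854
finger_force: 0.0
t: 11.3
ee_pos: [0.4466, 0.0038, 0.0191]
eef_rot: [-180.0, 0.1, 180.0]
ft_force: [-0.9, -1.0, 6.7]
width: 0.0453
finger_force: 40.0
[ 0.41090269 -0.0470917   0.054     ]
```

```bash
python3 -m inch '[{"linear":[0,0,-10],"angular":[0,0,0]},{"linear":[0,0,-30],"angular":[0,0,0]},{"linear":[0,0,-40],"angular":[0,0,0]},{"linear":[0,0,-20],"angular":[0,0,0]},{"linear":[-1,10,0],"angular":[0,0,0]},{"linear":[-2.5,25,0],"angular":[0,0,0]},{"linear":[-2.5,25,0],"angular":[0,0,0]},{"linear":[-2.5,25,0],"angular":[0,0,0]},{"linear":[-2.5,25,0],"angular":[0,0,0]},{"linear":[-2.5,25,0],"angular":[0,0,0]},{"linear":[-2.5,25,0],"angular":[0,0,0]},{"linear":[-2.5,25,0],"angular":[0,0,0]},{"linear":[-2.5,25,0],"angular":[0,0,0]},{"linear":[-2.5,25,0],"angular":[0,0,0]},{"linear":[-2.5,25,0],"angular":[0,0,0]},{"linear":[0,10,0],"angular":[0,0,0]},{"linear":[0,0,0],"angular":[0,0,0]},{"linear":[0,0,0],"angular":[0,0,0]}]' && python3 -m inch '[{"linear":[0,0,10],"angular":[0,0,0]},{"linear":[0,0,30],"angular":[0,0,0]},{"linear":[0,0,25],"angular":[0,0,0]},{"linear":[0,0,15],"angular":[0,0,0]},{"linear":[0,0,8],"angular":[0,0,0]},{"linear":[0,0,5],"angular":[0,0,0]},{"linear":[0,0,0],"angular":[0,0,0]},{"linear":[0,0,0],"angular":[0,0,0]}]'
```

```text
t: 13.15
ee_pos: [0.4716, 0.2735, 0.1177]
eef_rot: [-179.9, -0.1, -180.0]
ft_force: [-0.4, 0.5, -0.5]
width: 0.0452
finger_force: 41.2
t: 13.95
ee_pos: [0.4729, 0.274, 0.0259]
eef_rot: [180.0, 0.1, 180.0]
ft_force: [0.6, 0.1, -0.8]
width: 0.0453
finger_force: 41.2
```

```bash
python3 -m inch '[{"linear":[0,0,1.5],"angular":[0,0,0]},{"linear":[0,0,1],"angular":[0,0,0]},{"linear":[0,0,0],"angular":[0,0,0]},{"linear":[0,0,0],"angular":[0,0,0]}]' && python3 -m inch '[{"linear":[0,0,0],"angular":[0,0,0]},{"linear":[0,0,0],"angular":[0,0,0]},{"linear":[0,0,0],"angular":[0,0,0]},{"linear":[0,0,0],"angular":[0,0,0]},{"linear":[0,0,0],"angular":[0,0,0]},{"linear":[0,0,0],"angular":[0,0,0]},{"linear":[0,0,-10],"angular":[0,0,0]},{"linear":[0,0,-20],"angular":[0,0,0]},{"linear":[0,0,-40],"angular":[0,0,0]},{"linear":[0,0,-40],"angular":[0,0,0]},{"linear":[0,0,-30],"angular":[0,0,0]},{"linear":[0,0,-20],"angular":[0,0,0]},{"linear":[0,0,0],"angular":[0,0,0]}]' 0 && python3 -m inch '[{"linear":[-10,-8,0],"angular":[0,0,0]},{"linear":[-25,-20.5,0],"angular":[0,0,0]},{"linear":[-25,-20.5,0],"angular":[0,0,0]},{"linear":[-25,-20.5,0],"angular":[0,0,0]},{"linear":[-25,-20.5,0],"angular":[0,0,0]},{"linear":[-25,-20.5,0],"angular":[0,0,0]},{"linear":[-25,-20.5,0],"angular":[0,0,0]},{"linear":[-25,-20.5,0],"angular":[0,0,0]},{"linear":[-12,-9.5,0],"angular":[0,0,0]},{"linear":[0,0,0],"angular":[0,0,-6]},{"linear":[0,0,0],"angular":[0,0,-6]},{"linear":[0,0,0],"angular":[0,0,-5]},{"linear":[0,0,0],"angular":[0,0,0]},{"linear":[0,0,0],"angular":[0,0,0]}]'
python3 - <<'E'
from h import *
W=grab("wrist","pics/w4.png"); s=r.state(); print(s["ee_pos"],proj(W,[(.670,.113,.062),(.670,.113,0)]))
E
```

```text
t: 14.35
ee_pos: [0.4726, 0.2742, 0.0231]
eef_rot: [180.0, 0.0, 180.0]
ft_force: [0.4, 0.1, 0.4]
width: 0.0452
finger_force: 41.2
t: 15.65
ee_pos: [0.4743, 0.2748, 0.1871]
eef_rot: [179.9, 0.4, 180.0]
ft_force: [-0.2, 0.3, -0.7]
width: 0.0853
finger_force: 0.0
t: 17.05
ee_pos: [0.6689, 0.1123, 0.1812]
eef_rot: [180.0, -0.1, -163.2]
ft_force: [0.4, 0.8, 0.3]
width: 0.0855
finger_force: 0.0
[0.66894468 0.11246124 0.18161712] [[316.98168523 233.72935107]
 [317.03222581 215.23570992]]
```

View pics/w4.png

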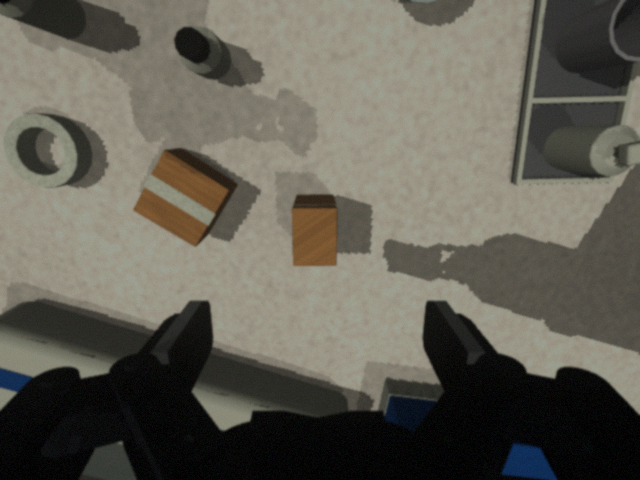

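The carton top is centred at (315,236) and squared up with the fingers. The low box corner at (237,187) is clear of them. Cup and pump stand in the short tray at right. Next I'll grasp the carton.

```bash
python3 -m inch '[{"linear":[0,0,15],"angular":[0,0,0]},{"linear":[0,0,35],"angular":[0,0,0]},{"linear":[0,0,40],"angular":[0,0,0]},{"linear":[0,0,35],"angular":[0,0,0]},{"linear":[0,0,20],"angular":[0,0,0]},{"linear":[0,0,10],"angular":[0,0,0]},{"linear":[0,0,7],"angular":[0,0,0]},{"linear":[0,0,0],"angular":[0,0,0]},{"linear":[0,0,0],"angular":[0,0,0]}]' 0 && python3 -m inch '[{"linear":[0,0,0],"angular":[0,0,0]},{"linear":[0,0,0],"angular":[0,0,0]},{"linear":[0,0,0],"angular":[0,0,0]},{"linear":[0,0,0],"angular":[0,0,0]},{"linear":[0,0,0],"angular":[0,0,0]},{"linear":[0,0,0],"angular":[0,0,0]},{"linear":[0,0,0],"angular":[0,0,0]},{"linear":[0,0,0],"angular":[0,0,0]}]' 1 40
```

```text
t: 18.0
ee_pos: [0.6702, 0.113, 0.0221]
eef_rot: [-180.0, 0.1, -163.0]
ft_force: [-0.1, -0.4, 0.3]
width: 0.0854
finger_force: 0.0
t: 18.8
ee_pos: [0.6697, 0.1129, 0.0214]
eef_rot: [-180.0, 0.1, -163.0]
ft_force: [-0.3, 0.1, 4.8]
width: 0.0331
finger_force: 40.6
```

```bash
python3 -m inch '[{"linear":[0,0,-10],"angular":[0,0,0]},{"linear":[0,0,-30],"angular":[0,0,0]},{"linear":[0,0,-40],"angular":[0,0,0]},{"linear":[0,0,-30],"angular":[0,0,0]},{"linear":[0,0,-10],"angular":[0,0,0]},{"linear":[0,0,0],"angular":[0,0,6]},{"linear":[0,0,0],"angular":[0,0,6]},{"linear":[0,0,0],"angular":[0,0,5]}]' && python3 -m inch '[{"linear":[4,-12,0],"angular":[0,0,0]},{"linear":[7.5,-25,0],"angular":[0,0,0]},{"linear":[7.5,-25,0],"angular":[0,0,0]},{"linear":[7.5,-25,0],"angular":[0,0,0]},{"linear":[7.5,-25,0],"angular":[0,0,0]},{"linear":[7.5,-25,0],"angular":[0,0,0]},{"linear":[7.5,-25,0],"angular":[0,0,0]},{"linear":[7.5,-25,0],"angular":[0,0,0]},{"linear":[7.5,-25,0],"angular":[0,0,0]},{"linear":[7.5,-25,0],"angular":[0,0,0]},{"linear":[7.5,-25,0],"angular":[0,0,0]},{"linear":[7.5,-25,0],"angular":[0,0,0]},{"linear":[7.5,-25,0],"angular":[0,0,0]},{"linear":[7.5,-25,0],"angular":[0,0,0]},{"linear":[7.5,-25,0],"angular":[0,0,0]},{"linear":[7,-20,0],"angular":[0,0,0]},{"linear":[3,-10,0],"angular":[0,0,0]},{"linear":[0,0,0],"angular":[0,0,0]},{"linear":[0,0,0],"angular":[0,0,0]}]' && python3 -m inch '[{"linear":[0,0,10],"angular":[0,0,0]},{"linear":[0,0,30],"angular":[0,0,0]},{"linear":[0,0,25],"angular":[0,0,0]},{"linear":[0,0,15],"angular":[0,0,0]},{"linear":[0,0,10],"angular":[0,0,0]},{"linear":[0,0,0],"angular":[0,0,0]},{"linear":[0,0,0],"angular":[0,0,0]}]'
python3 - <<'E'
from h import *
W=grab("wrist","pics/w5.png")
E
```

```text
t: 19.6
ee_pos: [0.6683, 0.113, 0.1395]
eef_rot: [180.0, -0.1, 179.7]
ft_force: [0.5, 0.8, -1.1]
width: 0.0337
finger_force: 40.1
t: 21.5
ee_pos: [0.5497, -0.2784, 0.1404]
eef_rot: [179.9, -0.0, 180.0]
ft_force: [-0.4, 0.6, -1.1]
width: 0.0335
finger_force: 40.1
t: 22.2
ee_pos: [0.5505, -0.2787, 0.0511]
eef_rot: [-180.0, 0.0, -180.0]
ft_force: [0.0, -0.6, -0.7]
width: 0.0338
finger_force: 40.1
```

View pics/w5.png

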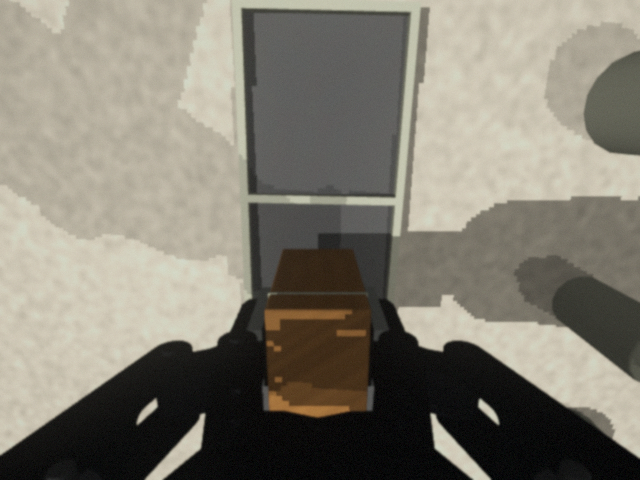

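The carton hangs squarely over the middle compartment, its bottom edge near (320,250) and the rib at row 200. I'll lower and release it, then go to the jar.

```bash
python3 -m inch '[{"linear":[0,0,10],"angular":[0,0,0]},{"linear":[0,0,8],"angular":[0,0,0]},{"linear":[0,0,4],"angular":[0,0,0]},{"linear":[0,0,2],"angular":[0,0,0]},{"linear":[0,0,1],"angular":[0,0,0]},{"linear":[0,0,0],"angular":[0,0,0]},{"linear":[0,0,0],"angular":[0,0,0]}]' && python3 -m inch '[{"linear":[0,0,0],"angular":[0,0,0]},{"linear":[0,0,0],"angular":[0,0,0]},{"linear":[0,0,0],"angular":[0,0,0]},{"linear":[0,0,0],"angular":[0,0,0]},{"linear":[0,0,0],"angular":[0,0,0]},{"linear":[0,0,0],"angular":[0,0,0]},{"linear":[0,0,-10],"angular":[0,0,0]},{"linear":[0,0,-20],"angular":[0,0,0]},{"linear":[0,0,-40],"angular":[0,0,0]},{"linear":[0,0,-40],"angular":[0,0,0]},{"linear":[0,0,-30],"angular":[0,0,0]},{"linear":[0,0,-10],"angular":[0,0,0]},{"linear":[0,0,0],"angular":[0,0,0]}]' 0 && python3 -m inch '[{"linear":[6,12,0],"angular":[0,0,0]},{"linear":[13.5,25,0],"angular":[0,0,0]},{"linear":[13.5,25,0],"angular":[0,0,0]},{"linear":[13.5,25,0],"angular":[0,0,0]},{"linear":[13.5,25,0],"angular":[0,0,0]},{"linear":[13.5,25,0],"angular":[0,0,0]},{"linear":[7,15,0],"angular":[0,0,0]},{"linear":[4,6,0],"angular":[0,0,0]},{"linear":[0,0,0],"angular":[0,0,0]},{"linear":[0,0,0],"angular":[0,0,0]}]'
python3 - <<'E'
from h import *
W=grab("wrist","pics/w6.png"); s=r.state(); print(s["ee_pos"],proj(W,[(.466,-.120,.056),(.466,-.12,0),(.574,-.125,.08)]))
E
```

```text
t: 22.95
ee_pos: [0.5502, -0.2792, 0.026]
eef_rot: [-180.0, 0.0, 180.0]
ft_force: [0.5, -0.8, -1.3]
width: 0.0332
finger_force: 40.3
t: 24.25
ee_pos: [0.5509, -0.2795, 0.1781]
eef_rot: [-179.9, 0.2, 180.0]
ft_force: [0.5, 0.1, 0.0]
width: 0.0854
finger_force: 0.0
t: 25.25
ee_pos: [0.4661, -0.1216, 0.1757]
eef_rot: [-180.0, 0.0, 180.0]
ft_force: [0.5, 0.2, 0.2]
width: 0.0854
finger_force: 0.0
[ 0.46625478 -0.12183373  0.17574776] [[318.82441743 231.58710504]
 [318.60431727 214.77875353]
 [312.40844888 373.33120015]]
```

View pics/w6.png

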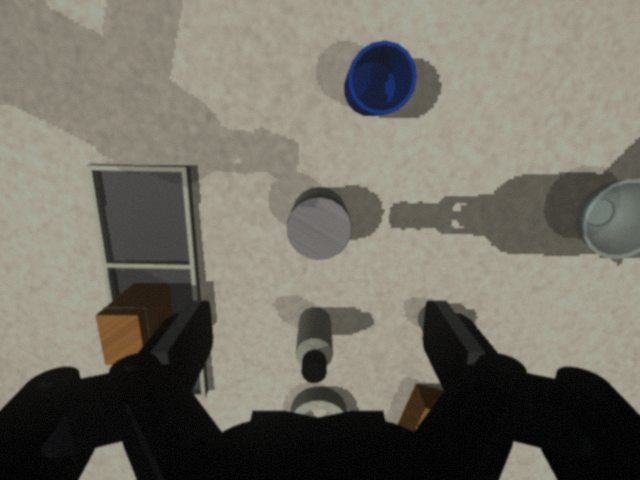

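The jar lid is at (319,227), about 4 mm nearer the robot than predicted. The tall cap is at (314,366), also about 4 mm nearer. The carton stands in the middle compartment. I'll shift 4 mm and grasp the jar.

```bash
python3 -m inch '[{"linear":[4,1.5,15],"angular":[0,0,0]},{"linear":[0,0,35],"angular":[0,0,0]},{"linear":[0,0,40],"angular":[0,0,0]},{"linear":[0,0,35],"angular":[0,0,0]},{"linear":[0,0,20],"angular":[0,0,0]},{"linear":[0,0,10],"angular":[0,0,0]},{"linear":[0,0,6],"angular":[0,0,0]},{"linear":[0,0,0],"angular":[0,0,0]},{"linear":[0,0,0],"angular":[0,0,0]}]' 0 && python3 -m inch '[{"linear":[0,0,0],"angular":[0,0,0]},{"linear":[0,0,0],"angular":[0,0,0]},{"linear":[0,0,0],"angular":[0,0,0]},{"linear":[0,0,0],"angular":[0,0,0]},{"linear":[0,0,0],"angular":[0,0,0]},{"linear":[0,0,0],"angular":[0,0,0]},{"linear":[0,0,0],"angular":[0,0,0]},{"linear":[0,0,0],"angular":[0,0,0]}]' 1 50
```

```text
t: 26.2
ee_pos: [0.4625, -0.12, 0.0157]
eef_rot: [-179.9, 0.1, 180.0]
ft_force: [0.0, -0.6, -0.4]
width: 0.0856
finger_force: 0.0
t: 27.0
ee_pos: [0.4622, -0.1196, 0.0157]
eef_rot: [-180.0, 0.1, 180.0]
ft_force: [-0.6, -0.0, 5.6]
width: 0.0487
finger_force: 50.6
```

```bash
python3 -m inch '[{"linear":[0,0,-10],"angular":[0,0,0]},{"linear":[0,0,-30],"angular":[0,0,0]},{"linear":[0,0,-40],"angular":[0,0,0]},{"linear":[0,0,-20],"angular":[0,0,0]},{"linear":[-1,-12,0],"angular":[0,0,0]},{"linear":[-1,-25,0],"angular":[0,0,0]},{"linear":[-1,-25,0],"angular":[0,0,0]},{"linear":[-1,-25,0],"angular":[0,0,0]},{"linear":[-1,-25,0],"angular":[0,0,0]},{"linear":[-1,-25,0],"angular":[0,0,0]},{"linear":[-1,-15,0],"angular":[0,0,0]},{"linear":[0,-6,0],"angular":[0,0,0]},{"linear":[0,0,0],"angular":[0,0,0]},{"linear":[0,0,0],"angular":[0,0,0]}]' && python3 -m inch '[{"linear":[0,0,10],"angular":[0,0,0]},{"linear":[0,0,30],"angular":[0,0,0]},{"linear":[0,0,25],"angular":[0,0,0]},{"linear":[0,0,15],"angular":[0,0,0]},{"linear":[0,0,8],"angular":[0,0,0]},{"linear":[0,0,4],"angular":[0,0,0]},{"linear":[0,0,0],"angular":[0,0,0]},{"linear":[0,0,0],"angular":[0,0,0]}]'
```

```text
t: 28.4
ee_pos: [0.4682, -0.2765, 0.1144]
eef_rot: [179.9, -0.0, 180.0]
ft_force: [0.6, 0.4, -0.9]
width: 0.0488
finger_force: 51.9
t: 29.2
ee_pos: [0.4691, -0.2777, 0.0235]
eef_rot: [-179.9, 0.1, 180.0]
ft_force: [0.4, 0.9, -0.9]
width: 0.0488
finger_force: 51.9
```

```bash
python3 -m inch '[{"linear":[0,0,2],"angular":[0,0,0]},{"linear":[0,0,1.5],"angular":[0,0,0]},{"linear":[0,0,0],"angular":[0,0,0]},{"linear":[0,0,0],"angular":[0,0,0]}]' && python3 -m inch '[{"linear":[0,0,0],"angular":[0,0,0]},{"linear":[0,0,0],"angular":[0,0,0]},{"linear":[0,0,0],"angular":[0,0,0]},{"linear":[0,0,0],"angular":[0,0,0]},{"linear":[0,0,0],"angular":[0,0,0]},{"linear":[0,0,0],"angular":[0,0,0]},{"linear":[0,0,-10],"angular":[0,0,0]},{"linear":[0,0,-20],"angular":[0,0,0]},{"linear":[0,0,-40],"angular":[0,0,0]},{"linear":[0,0,-40],"angular":[0,0,0]},{"linear":[0,0,-30],"angular":[0,0,0]},{"linear":[0,0,-15],"angular":[0,0,0]},{"linear":[0,0,0],"angular":[0,0,0]}]' 0 && python3 -m inch '[{"linear":[-8,12,0],"angular":[0,0,0]},{"linear":[-16.5,25,0],"angular":[0,0,0]},{"linear":[-16.5,25,0],"angular":[0,0,0]},{"linear":[-16.5,25,0],"angular":[0,0,0]},{"linear":[-16.5,25,0],"angular":[0,0,0]},{"linear":[-16.5,25,0],"angular":[0,0,0]},{"linear":[-8,12,0],"angular":[0,0,0]},{"linear":[-3.5,6,0],"angular":[0,0,0]},{"linear":[0,0,0],"angular":[0,0,0]},{"linear":[0,0,0],"angular":[0,0,0]}]'
python3 - <<'E'
from h import *
W=grab("wrist","pics/w7.png"); s=r.state(); print(s["ee_pos"],proj(W,[(.571,-.123,.08),(.571,-.123,0.056)]))
E
```

```text
t: 29.6
ee_pos: [0.4689, -0.2778, 0.0198]
eef_rot: [-180.0, 0.1, 180.0]
ft_force: [-0.6, -0.3, 3.3]
width: 0.0488
finger_force: 52.1
t: 30.9
ee_pos: [0.4699, -0.2786, 0.1779]
eef_rot: [-179.7, 0.3, 180.0]
ft_force: [-0.7, -0.8, -0.2]
width: 0.0854
finger_force: 0.0
t: 31.9
ee_pos: [0.5701, -0.1231, 0.1739]
eef_rot: [-180.0, -0.1, 180.0]
ft_force: [-0.1, 0.1, -0.1]
width: 0.0856
finger_force: 0.0
[ 0.57006224 -0.12338371  0.17407743] [[316.73751019 243.4044627 ]
 [316.79023841 233.78024453]]
```

View pics/w7.png

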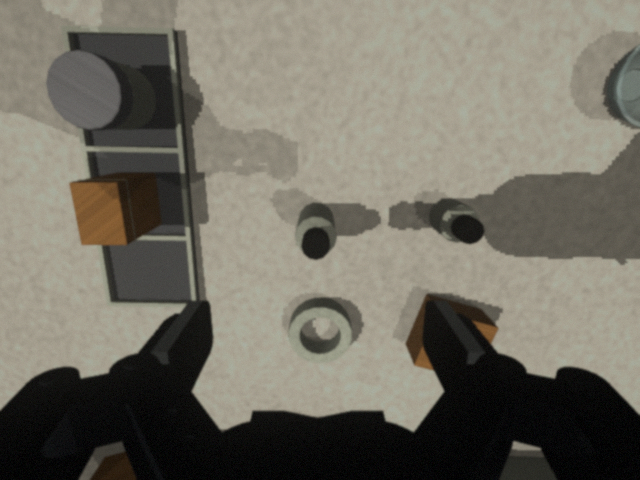

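The tall bottle's cap is at (316,241), as predicted, and the jar and carton stand in their compartments. Next I'll grasp the bottle.

```bash
python3 -m inch '[{"linear":[0,0,15],"angular":[0,0,0]},{"linear":[0,0,35],"angular":[0,0,0]},{"linear":[0,0,40],"angular":[0,0,0]},{"linear":[0,0,30],"angular":[0,0,0]},{"linear":[0,0,20],"angular":[0,0,0]},{"linear":[0,0,10],"angular":[0,0,0]},{"linear":[0,0,5],"angular":[0,0,0]},{"linear":[0,0,0],"angular":[0,0,0]},{"linear":[0,0,0],"angular":[0,0,0]}]' 0 && python3 -m inch '[{"linear":[0,0,0],"angular":[0,0,0]},{"linear":[0,0,0],"angular":[0,0,0]},{"linear":[0,0,0],"angular":[0,0,0]},{"linear":[0,0,0],"angular":[0,0,0]},{"linear":[0,0,0],"angular":[0,0,0]},{"linear":[0,0,0],"angular":[0,0,0]},{"linear":[0,0,0],"angular":[0,0,0]},{"linear":[0,0,0],"angular":[0,0,0]}]' 1 40
```

```text
t: 32.85
ee_pos: [0.5714, -0.1231, 0.0205]
eef_rot: [-180.0, 0.1, 180.0]
ft_force: [-0.1, -0.3, 0.2]
width: 0.0855
finger_force: 0.0
t: 33.65
ee_pos: [0.571, -0.1226, 0.0199]
eef_rot: [-180.0, 0.0, 180.0]
ft_force: [-1.1, 1.0, 6.0]
width: 0.0311
finger_force: 39.9
```

```bash
python3 -m inch '[{"linear":[0,0,-10],"angular":[0,0,0]},{"linear":[0,0,-30],"angular":[0,0,0]},{"linear":[0,0,-40],"angular":[0,0,0]},{"linear":[0,0,-20],"angular":[0,0,0]},{"linear":[-4,-12,0],"angular":[0,0,0]},{"linear":[-8,-25,0],"angular":[0,0,0]},{"linear":[-8,-25,0],"angular":[0,0,0]},{"linear":[-8,-25,0],"angular":[0,0,0]},{"linear":[-8,-25,0],"angular":[0,0,0]},{"linear":[-8,-25,0],"angular":[0,0,0]},{"linear":[-5,-15,0],"angular":[0,0,0]},{"linear":[-2,-6,0],"angular":[0,0,0]},{"linear":[0,0,0],"angular":[0,0,0]},{"linear":[0,0,0],"angular":[0,0,0]}]' && python3 -m inch '[{"linear":[0,0,10],"angular":[0,0,0]},{"linear":[0,0,25],"angular":[0,0,0]},{"linear":[0,0,20],"angular":[0,0,0]},{"linear":[0,0,10],"angular":[0,0,0]},{"linear":[0,0,0],"angular":[0,0,0]},{"linear":[0,0,0],"angular":[0,0,0]}]'
python3 - <<'E'
from h import *
W=grab("wrist","pics/w8.png")
E
```

```text
t: 35.05
ee_pos: [0.6209, -0.2798, 0.1184]
eef_rot: [179.9, -0.1, 180.0]
ft_force: [0.7, 1.1, -1.3]
width: 0.0309
finger_force: 39.7
t: 35.65
ee_pos: [0.6218, -0.2803, 0.0547]
eef_rot: [-180.0, 0.0, -180.0]
ft_force: [0.2, 0.7, -0.2]
width: 0.0304
finger_force: 39.7
```

View pics/w8.png

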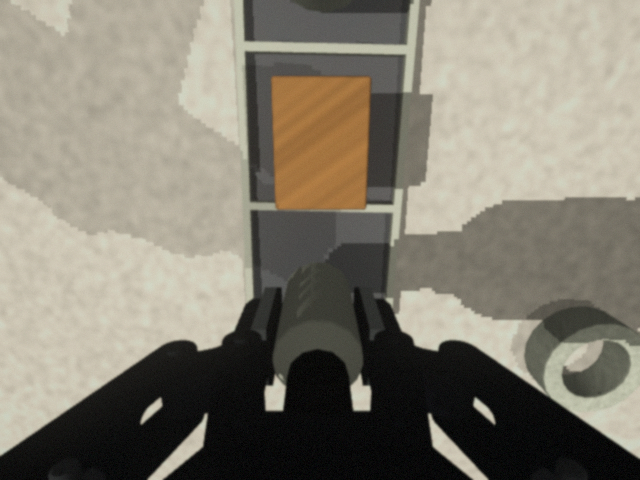

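The bottle is over the small compartment, its foot near (318,270) and the rib at row 208. The carton sits centred in the middle one. I'll lower, release and retreat.

```bash
python3 -m inch '[{"linear":[0,0,12],"angular":[0,0,0]},{"linear":[0,0,10],"angular":[0,0,0]},{"linear":[0,0,5],"angular":[0,0,0]},{"linear":[0,0,2],"angular":[0,0,0]},{"linear":[0,0,1],"angular":[0,0,0]},{"linear":[0,0,0.5],"angular":[0,0,0]},{"linear":[0,0,0],"angular":[0,0,0]},{"linear":[0,0,0],"angular":[0,0,0]}]' && python3 -m inch '[{"linear":[0,0,0],"angular":[0,0,0]},{"linear":[0,0,0],"angular":[0,0,0]},{"linear":[0,0,0],"angular":[0,0,0]},{"linear":[0,0,0],"angular":[0,0,0]},{"linear":[0,0,0],"angular":[0,0,0]},{"linear":[0,0,0],"angular":[0,0,0]},{"linear":[0,0,-10],"angular":[0,0,0]},{"linear":[0,0,-20],"angular":[0,0,0]},{"linear":[0,0,-40],"angular":[0,0,0]},{"linear":[0,0,-40],"angular":[0,0,0]},{"linear":[0,0,-40],"angular":[0,0,0]},{"linear":[0,0,-20],"angular":[0,0,0]},{"linear":[0,0,0],"angular":[0,0,0]}]' 0 && python3 -m inch '[{"linear":[15,0,0],"angular":[0,0,0]},{"linear":[30,0,0],"angular":[0,0,0]},{"linear":[40,0,0],"angular":[0,0,0]},{"linear":[40,0,0],"angular":[0,0,0]},{"linear":[40,0,0],"angular":[0,0,0]},{"linear":[30,0,0],"angular":[0,0,0]},{"linear":[15,0,0],"angular":[0,0,0]},{"linear":[0,0,0],"angular":[0,0,0]},{"linear":[0,0,0],"angular":[0,0,0]}]'
python3 - <<'E'
from h import *
grab("top","pics/t2.png"); grab("scene","pics/s2.png")
a=cv2.imread("pics/t2.png")[120:320,130:530]; b=cv2.imread("pics/s2.png")[150:400,100:500]
cv2.imwrite("pics/end.png",cv2.convertScaleAbs(np.vstack([cv2.resize(a,(560,280)),cv2.resize(b,(512,320))[:, :].copy() if 0 else cv2.resize(b,(560,320))]),alpha=1.5))
E
```

```text
t: 36.5
ee_pos: [0.6218, -0.2807, 0.0241]
eef_rot: [-180.0, 0.0, 180.0]
ft_force: [0.6, -0.1, -1.1]
width: 0.0313
finger_force: 39.7
t: 37.8
ee_pos: [0.6235, -0.2817, 0.1995]
eef_rot: [-179.7, 0.4, 180.0]
ft_force: [-0.2, -0.1, 0.8]
width: 0.0855
finger_force: 0.0
t: 38.7
ee_pos: [0.4122, -0.2807, 0.1938]
eef_rot: [-180.0, 0.1, 179.9]
ft_force: [0.3, -0.1, -0.0]
width: 0.0851
finger_force: 0.0
```

View pics/end.png

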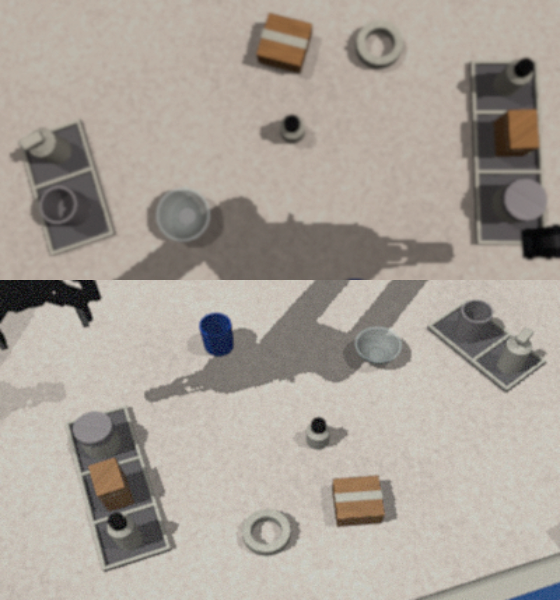

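Both views show all five things upright in their compartments, at scene-crop (93,432), (109,484), (121,532), (477,314) and (518,352). The short bottle and low box haven't moved. Handing in.

```bash
python3 -c "
from station import r
print(r.job_done())"
```

```text
the job is handed in; nothing more can be done
None
```

The job is handed in at about 39 s of the 115 s: in the final camera views both kits are complete and upright in the named compartments, with the short bottle and low box where they were; no verdict came back.

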